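# Set up a stepped spindle on V-blocks for a run-out check

## Robot

A 6-joint arm with a two-finger parallel gripper is mounted at the origin on a cart in front of the work surface, level with it; the furniture and walls round the work are solid. World frame = base frame: x ahead of the robot, y to its left, z up, the work surface at z = 0. Lengths are in mm, angles in rad, forces in N, time in s.
With the tool pointing down it reaches from about 400 to 925 mm from the base axis. Payload 12.5 kg.
Tool frame: the origin (TCP) lies midway between the tips of the shut fingers; the grasp point (between the pads) lies 19 mm behind it; z points along the fingers, y is the line along which they close (so a half turn about z gives the same grasp; the last joint's range is limited). The gripper opens to 95 mm and grips with 3 to 60 N. Pads are 20 mm wide; open, the fingers measure 119 mm over their backs; the gripper's body (75 mm by 180 mm) begins 59 mm behind the grasp point.
Start: joints at [1.092, 0.491, 1.559, -0, 1.092, -0.106], TCP at [227.625, 582.094, 214.661] pointing down, gripper open.
Joint ranges: [-3.1, 3.1], [-0.84, 2.19], [0.05, 2.79], [-1.13, 4.28], [0.06, 2.93], [-2.69, 2.69]. Speed limits (rad/s): [2.22, 2.22, 2.79, 3.14, 3.14, 3.14].

## Interface

Orientations are given as [roll, pitch, yaw] about the fixed x, y, z axes, in that order (R = Rz(yaw) Ry(pitch) Rx(roll)).
In Python, from cell import state, read_camera, job_done gives the robot as it stands.
- The arm moves only by the tool carry_out, never from a script. Its argument "moves" is a list of rows, each an object with "slide": the shift along the tool's x, y, z as a fraction of full scale, a list of three; "spin": the turn about the tool's z as a fraction of full scale. A call has 1 to 12 rows; each row shifts and turns the commanded pose from where the row before left it, along the tool's axes as they then stand; what a row does not reach is not made up. Full scale, the value 1, is 0.4 m for a shift and 30 degrees for a turn. A row lasts 1/12 s, in which the tool goes at most 41.7 mm and 7.16 degrees, less where a joint would pass 70% of its speed; a pose out of reach is approached as far as the arm can. A call with a number of a shift or a turn outside -1 to 1 is refused whole. A call with a gripper value outside its range is refused whole. "hand" is the closure, from 0 (fully open) to 1 (shut), set as the call begins (left out, the last holds). The fingers move at their own pace and stop on an object; the grip force is fixed at half the most. Time passes only in rows, so rows that do not move let the fingers close. It gives the time, the measured TCP pose, the force, the opening and the grip force at its end, in the units of the state.
- state(): the state, without advancing time (a new reading comes with each control period).
- read_camera(name): name is "scene" or "top" or "wrist"; returns a dict with "color" (420x560x3 uint8, red, green, blue), "K" (3x3 intrinsics, pixels), "k1" (the pictures are not rectified: a ray, as slopes to the right and down, at radius r is drawn at 1 + k1 r^2 times it, then the intrinsics apply), "R" (3x3) and "t" (3): a world point X has camera coordinates R X + t. Camera axes: x right, y down, z forward; pixel columns grow to the right and rows downward; lengths in mm; the calibration is good to about 2 mm. A picture is of the moment at which its call begins. There is no depth.
- job_done(): hands the job in; it is judged then, once.
The state is a dict: "t": time; "joints": joint angles; "qvel": joint speeds; "tau": joint torques, N m; "eef_pos": TCP position; "tcp_rot": TCP orientation; "ft_force": force on the tool from outside, world axes, zero at the start; "moment": the same for the moment, N m; "opening": opening from 0.0 (shut) to 1.0 (fully open); "grip_force": force on a finger pad.
Only numpy, scipy, OpenCV 4.12 (cv2) and the standard library are available. Lean on these libraries where they do the work, as an engineer would, in place of code of your own. Each camera call takes 0.05 s, during which the arm holds its last target. There are 200 camera calls.

## Task

Set the stepped spindle up level on the inspection base for a run-out check. Stand the two matching V-blocks on the middle of the two ground seats, vees along the base, the one on the seat away from the end stop raised on the packing plate that makes up for the thinner journal; then lay the spindle centrally in the two vees with its thick journal towards the end stop. Leave the small V-block and the other packing plate where they are.

Things in the scene. Friction and masses are not known exactly. Their poses are not given: they have to be found in the camera images.
- base: fixed grey inspection base, 264 long (y) x 78 wide (x) x 16 high (all sizes in mm); origin: centre of its underside. Two bright ground seats, 70 (x) x 62 (y), tops 20 above the bench, centred at x = 0, y = -57 and +57. The end stop stands at one end (y = +114 or -114), at the other a round pillar with a dial gauge, top 78 above the bench
- end_stop: fixed dark square post, 30 (x) x 18 (y) x 60 high above the base's casting, with a bright button at spindle height on both faces; stands upright on one end of the base, 114 from the base's centre, top 80 above the bench; origin at the centre of its foot (16 above the bench)
- vblock_a_center (a point): one of the two matching V-blocks, ground steel, 44 wide (x) x 32 long (y) x 36 high, upright on the bench; point at its centre, 18 above its underside; 90 degree vee open to the top, along its y axis, 36 across the top, apex 18 above the underside; grip its flat sides at x = +-22; both ends alike
- vblock_b_center (a point): one of the two matching V-blocks, ground steel, 44 wide (x) x 32 long (y) x 36 high, upright on the bench; point at its centre, 18 above its underside; 90 degree vee open to the top, along its y axis, 36 across the top, apex 18 above the underside; grip its flat sides at x = +-22; both ends alike
- vblock_small_center (a point): odd small V-block, not to be used: ground steel, 30 (x) x 24 (y) x 24 high; point at its centre; leave it where it is
- packing_12_center (a point): ground steel packing plate, flat, 54 (x) x 48 (y) x 12 thick (z), two small holes; point at its centre, 6 above its underside; lies flat on the bench at the start
- packing_25_center (a point): ground steel packing plate, flat, 54 (x) x 48 (y) x 25 thick (z), two small holes; point at its centre, 12.5 above its underside; lies flat on the bench at the start
- spindle_center (a point): stepped steel spindle, axis along its own y; point on the axis, mid-way along its 38 x 38 square section (50 long), the place to grip; lies on a flat, axis 19 above the bench. Thick journal, diameter 35, y = +25 to +87 (bored end); thin journal, diameter 18, y = -29 to -84, thread to -92. In equal vees the thin journal sits 12 lower; set up right its axis is level, 63 above the bench. Balances at y = +6
There are look-alikes about, which are no part of the job. What is shaped like the part that bears vblock_b_center but brown or purple is not meant.

How it is judged (in metres and radians):
At the end, for the whole second after the job is handed in: Released and at rest: 12 mm packing on the seat away from the stop under one V-block, the other on the near seat, each within 10 mm, vees within 0.15 rad; spindle in both vees, thick end to the stop, centred within 10 mm across and 12 mm along, level within 0.035 rad, axis 59 to 67 mm up (x of packing_12_center in the frame of base between -0.01 and 0.01 m and horizontal distance between packing_12_center and end_stop between 0.161 and 0.181 m and height (world z) of packing_12_center between 0.023 and 0.029 m and angle between packing_12_center's own z axis and vertical below 0.06 rad and ((x of vblock_a_center in the frame of base between -0.01 and 0.01 m and horizontal distance between vblock_a_center and end_stop between 0.047 and 0.067 m and height (world z) of vblock_a_center between 0.035 and 0.041 m and angle between each of vblock_a_center, vblock_b_center's own z axis and vertical below 0.06 rad and angle between the y axis of each of vblock_a_center, vblock_b_center and the y axis of base, either way round below 0.15 rad and x of vblock_b_center in the frame of base between -0.01 and 0.01 m and horizontal distance between vblock_b_center and end_stop between 0.161 and 0.181 m and height (world z) of vblock_b_center between 0.047 and 0.053 m) or (x of vblock_b_center in the frame of base between -0.01 and 0.01 m and horizontal distance between vblock_b_center and end_stop between 0.047 and 0.067 m and height (world z) of vblock_b_center between 0.035 and 0.041 m and angle between each of vblock_b_center, vblock_a_center's own z axis and vertical below 0.06 rad and angle between the y axis of each of vblock_b_center, vblock_a_center and the y axis of base, either way round below 0.15 rad and x of vblock_a_center in the frame of base between -0.01 and 0.01 m and horizontal distance between vblock_a_center and end_stop between 0.161 and 0.181 m and height (world z) of vblock_a_center between 0.047 and 0.053 m)) and x of spindle_center in the frame of base between -0.01 and 0.01 m and horizontal distance between spindle_center and end_stop between 0.102 and 0.126 m and y of end_stop in the frame of spindle_center above 0.05 m and angle between the y axis of spindle_center and the y axis of base, either way round below 0.12 rad and angle between spindle_center's own y axis and vertical between 1.5358 and 1.6058 rad and height (world z) of spindle_center between 0.059 and 0.067 m and linear speed of spindle below 0.01 m/s and angular speed of spindle below 0.1 rad/s); the robot touches nothing.
It fails at once if the small V-block or the 25 mm packing plate is moved by more than 30 mm (distance of any of vblock_small_center, packing_25_center from where it was at the start of the episode above 0.03 m).
It also fails if it takes over 104 s, if anything falls off the work surface, if the arm or the gripper's body presses on something with over 40 N, if the wrist force passes 120 N, or if a joint passes its speed limit or range.

## Working session

There is one attempt and no reset: what is moved stays moved. The work goes in short steps, Python scripts to look and compute and a tool call to move; the robot and the scene stay as the last step left them, time stands still between calls to the robot, and variables do not carry over. Pictures are saved under pics/ and viewed, at most 14 in all, crops included, and the job is handed in when it is done.

Besides the shell and the picture viewer there is one more tool, called as name(argument=value, ...) on one line, values as JSON. carry_out: Moves the arm, as the interface text tells. Shift numbers are shares of 0.4 m and turn numbers shares of 30 degrees, none past 1 either way. Its arguments: {"type":"object","properties":{"moves":{"type":"array"},"hand":{"type":"number"}},"required":["moves"]}

```bash
ls; mkdir -p pics; python3 - <<'E'
from cell import *
import cv2
for n in ["top","scene"]:
    c=read_camera(n); cv2.imwrite(f"pics/{n}0.png",c["color"][:,:,::-1])
    print(n,c["K"],c["k1"],c["R"],c["t"])
print(state())
E
```

```text
pics
top [[506.70399735   0.         280.57082761]
 [  0.         506.70399735 208.45801593]
 [  0.           0.           1.        ]] 0.05510078827071247 [[ 1.85321785e-02 -9.99828216e-01  3.11114281e-04]
 [-9.90711044e-01 -1.84051128e-02 -1.34732622e-01]
 [ 1.34715203e-01  2.18866463e-03 -9.90881942e-01]] [ 164.31461263  558.58579204 1033.12046578]
scene [[385.93328702   0.         280.51434017]
 [  0.         385.93328702 215.20319444]
 [  0.           0.           1.        ]] 0.006613997169293 [[ 0.892749   -0.45044522 -0.00991595]
 [-0.28865946 -0.55492628 -0.78021314]
 [ 0.34594065  0.69939683 -0.62543516]] [-389.17250268  311.85939671  712.99644036]
{'t': 0.1, 'joints': array([ 1.09243948e+00,  4.91481707e-01,  1.55938315e+00,  2.15795785e-05,
        1.09170841e+00, -1.05616840e-01]), 'qvel': array([-0.00032634, -0.00192425, -0.00278099,  0.00028569, -0.00092513,
       -0.00032955]), 'tau': array([ 3.10821051e-03, -6.13619184e+01, -2.58603841e+01,  6.94082910e-02,
        4.70470986e-02, -7.34732134e-05]), 'eef_pos': array([227.49004021, 581.89830438, 214.13295175]), 'tcp_rot': array([-3.14061952e+00, -1.22410234e-04,  2.76884263e+00]), 'ft_force': array([-0.2115819 ,  0.07395763,  0.90562819]), 'moment': array([ 0.00972034, -0.03374275,  0.00736149]), 'grip_force': 0.0, 'opening': 1.000995367778206}
```

View pics/top0.png

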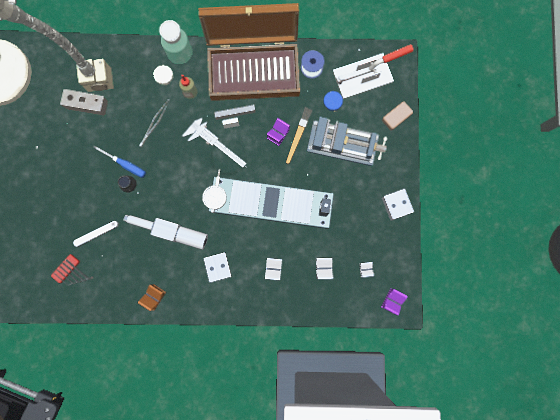

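View pics/scene0.png

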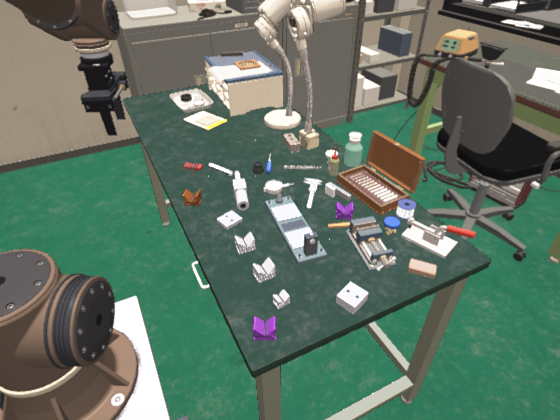

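The top view shows the base at (270,203), with the end stop on the right at (326,207) and the dial gauge on the left at (214,197). The candidates are:

- **V-blocks:** the steel pair is at (274,269) and (325,268). The one at (367,269) is the small block, and the purple and brown ones are decoys.
- **Plates:** (217,267) looks thin and (398,204) looks thick in the scene view.
- **Spindle:** (178,232), thick end to the right.

I'll confirm these with a crop and measure.

```bash
cat > h.py <<'E'
import numpy as np, cv2
from cell import *
def ray(c,uv):
    K=c["K"]; d=(np.array(uv,float)-[K[0,2],K[1,2]])/[K[0,0],K[1,1]]
    s=d.copy()
    for _ in range(20): s=d/(1+c["k1"]*(s@s))
    R=np.array(c["R"]);t=np.array(c["t"])
    return -R.T@t, R.T@np.array([*s,1.])
def onz(c,uv,z):
    o,d=ray(c,uv); return (o+d*(z-o[2])/d[2])
def proj(c,X):
    p=np.array(c["R"])@np.array(X,float)+c["t"]; s=p[:2]/p[2]; s=s*(1+c["k1"]*(s@s))
    return s*c["K"][0,0]+[c["K"][0,2],c["K"][1,2]]
E
python3 - <<'E'
from h import *
c=read_camera("top"); im=c["color"]; b=im[:,:,::-1].copy()
hsv=cv2.cvtColor(b,cv2.COLOR_BGR2HSV)
m=((hsv[:,:,2]>125)&(hsv[:,:,1]<60)).astype(np.uint8)
n,l,st,ce=cv2.connectedComponentsWithStats(m)
for i in range(1,n):
    if st[i,4]>60 and 100<ce[i][0]<430 and 170<ce[i][1]<330:
        pts=np.argwhere(l==i)[:,::-1].astype(np.float32)
        r=cv2.minAreaRect(pts); print(ce[i].round(1),st[i],np.round(r[0],1),np.round(r[1],1),round(r[2],1))
big=cv2.resize(b[175:325,110:420],None,fx=2.58,fy=2.58,interpolation=cv2.INTER_CUBIC)
s=read_camera("scene")["color"][:,:,::-1]
cv2.imwrite("pics/c1.png",big)
cv2.imwrite("pics/c2.png",cv2.resize(s[150:350,170:400],None,fx=3,fy=3,interpolation=cv2.INTER_CUBIC))
E
```

```text
[267.8 201.6] [ 202  169  132   59 4324] [267.1 197.4] [130.   43.7] 7.6
[398.6 203.6] [384 189  30  30 588] [398.6 203.6] [25.7 23.4] 69.4
[169.3 230.7] [ 123  215   84   34 1147] [163.9 229. ] [84.  18.2] 17.1
[216.8 266.9] [203 252  28  31 582] [216.6 267.1] [26.2 23. ] 76.0
[273.1 268.6] [265 258  17  22 316] [273.1 268.6] [15.6 21.2] 4.8
[324.1 268. ] [316 258  18  21 326] [324.5 268. ] [17. 20.] 0.0
[366.5 269.3] [360 262  14  16 182] [366.2 269.4] [14.9 12.9] 84.3
```

View pics/c1.png

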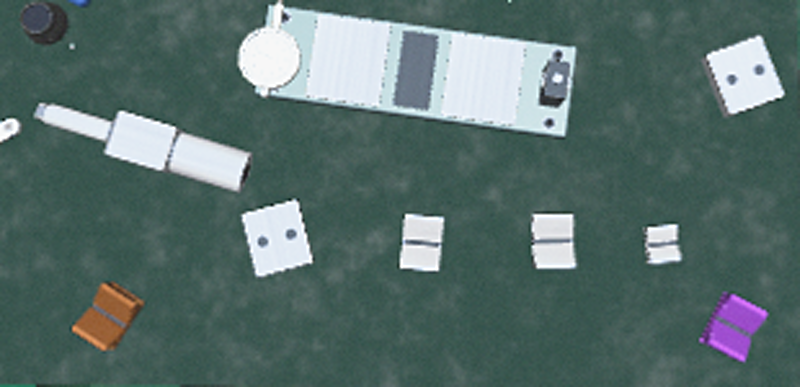

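View pics/c2.png

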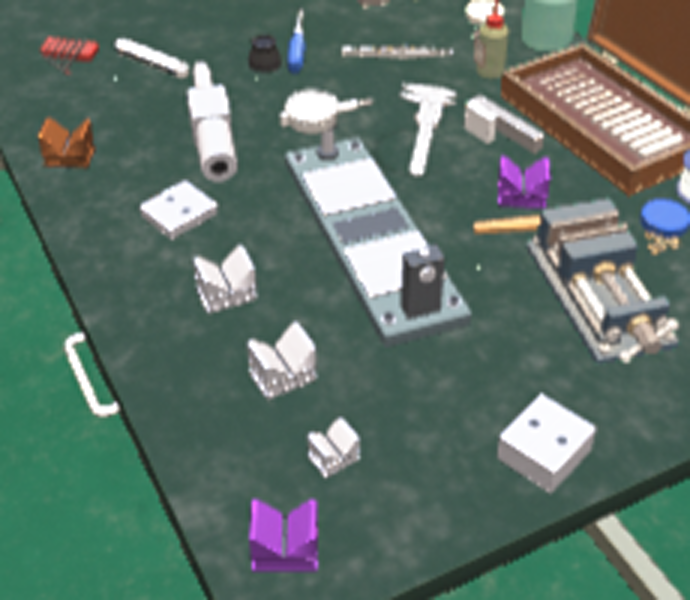

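The crops confirm the roles. The thin plate is at top (217,267) and the thick one at (398,204). The steel V-blocks are at (273,269) and (324,268), with vees running along the image horizontal. The spindle's bored thick end already faces the stop side. Now I'll measure.

```bash
cat > meas.py <<'E'
from h import *
c=read_camera("top"); b=c["color"][:,:,::-1].copy()
print("cam",ray(c,(0,0))[0].round())
f=cv2.resize(b,None,fx=4,fy=4,interpolation=cv2.INTER_CUBIC)
hsv=cv2.cvtColor(f,cv2.COLOR_BGR2HSV).astype(int)
def P(uv,z): return onz(c,(np.array(uv)+.5)/4-.5,z)[:2]
def rects(m,box,z,amin,names):
    k=np.zeros(m.shape,np.uint8); x0,y0,x1,y1=[4*v for v in box]; k[y0:y1,x0:x1]=m[y0:y1,x0:x1]
    k=cv2.morphologyEx(k,cv2.MORPH_OPEN,np.ones((5,5)))
    for q in cv2.findContours(k,cv2.RETR_EXTERNAL,cv2.CHAIN_APPROX_NONE)[0]:
        if cv2.contourArea(q)<amin: continue
        w=np.array([P(p,z) for p in q[:,0]],np.float32)
        r=cv2.minAreaRect(w); print(names,np.round(r[0],1),np.round(r[1],1),round(r[2],1))
        
bright=((hsv[:,:,2]>125)&(hsv[:,:,1]<60)).astype(np.uint8)
seat=((hsv[:,:,2]>185)&(hsv[:,:,1]<28)).astype(np.uint8)
E
python3 - <<'E'
from meas import *
for y,x in [(203,245),(203,300),(190,225),(215,320)]: print(b[y,x],hsv[4*y,4*x])
rects(seat,(200,165,340,235),20,3000,"seat")
green=((hsv[:,:,2]>120)).astype(np.uint8)
rects(green,(200,165,340,235),16,3000,"base")
rects(bright,(195,245,235,290),12,1000,"p12")
rects(bright,(380,180,420,225),25,1000,"p25")
rects(bright,(255,250,295,285),36,1000,"vA")
rects(bright,(310,250,345,285),36,1000,"vB")
rects(bright,(120,210,210,252),19,1000,"spin")
print("stop top",onz(c,(327,206),80))
E
```

```text
cam [ 411.  172. 1099.]
[242 232 222] [104  20 242]
[244 236 228] [106  18 244]
[223 219 192] [ 94  35 212]
[70 64 60] [107  35  51]
seat [565.7 139.6] [66.3 72.3] 83.6
seat [579.6 252.7] [64.8 71.9] 82.6
seat [585.5 314.8] [51.2 68.6] 50.5
base [581.1 204.2] [281.8  96.4] 82.8
p12 [431.  307.9] [55.8 49.7] 16.0
p25 [572.3 -76.6] [56.2 51. ] 20.8
vA [417.4 188.9] [33.6 22. ] 87.7
vA [440.4 187. ] [33.4 22.6] 86.1
vB [432.2  81.9] [44.8 35.6] 2.1
spin [509.2 422.3] [181.7  40. ] 74.6
stop top [556.48546993  80.42349245  80.        ]
```

```bash
cat > go.py <<'E'
import sys; from h import *
def go(x,y,z,psi):
    s=state(); p=s["eef_pos"]; a=s["tcp_rot"][2]; q=np.radians(psi)
    d=np.array([x,y,z])-p; X=np.array([np.cos(q),np.sin(q)]); Y=np.array([np.sin(q),-np.cos(q)])
    print("t",round(s["t"],2),"pos",p.round(1),"rpy",np.degrees(s["tcp_rot"]).round(1),"F",s["ft_force"].round(1),"open",round(s["opening"],3),"grip",round(s["grip_force"],1))
    print("spin total",round(np.degrees(a-q)/30,3),"then slide",(np.array([d[:2]@X,d[:2]@Y,-d[2]])/400).round(4))
if __name__=="__main__": go(*map(float,sys.argv[1:5]))
E
python3 - <<'E'
from h import *
c=read_camera("top")
P=[(118,111),(178,127),(165,170),(106,153)]
w=[onz(c,(110+(u+.5)/2.58-.5,175+(v+.5)/2.58-.5),38)[:2] for u,v in P]
w=np.array(w);print(w.round(1),w.mean(0),)
E
python3 go.py 431 308 60 106
```

```text
[[530.9 437.1]
 [518.7 387.9]
 [483.5 396.8]
 [496.5 445. ]] [507.4041397 416.6811389]
t 0.3 pos [227.6 582.  214.5] rpy [-180.    -0.   158.6] F [-0.7  0.7 -0.5] open 0.999 grip 0.0
spin total 1.755 then slide [-0.7987  0.3     0.3862]
```

carry_out(moves=[{"slide":[0,0,0],"spin":0.195},{"slide":[0,0,0],"spin":0.195},{"slide":[0,0,0],"spin":0.195},{"slide":[0,0,0],"spin":0.195},{"slide":[0,0,0],"spin":0.195},{"slide":[0,0,0],"spin":0.195},{"slide":[0,0,0],"spin":0.195},{"slide":[0,0,0],"spin":0.195},{"slide":[0,0,0],"spin":0.195},{"slide":[-0.08,0.03,0],"spin":0},{"slide":[-0.08,0.03,0],"spin":0},{"slide":[-0.08,0.03,0],"spin":0}], hand=0)

```text
t: 1.3
eef_pos: [288.9, 498.8, 214.4]
tcp_rot: [-3.141, 0.0, 1.851]
ft_force: [0.2, 0.6, -0.1]
opening: 1.002
grip_force: 0.0
```

carry_out(moves=[{"slide":[-0.08,0.03,0],"spin":0},{"slide":[-0.08,0.03,0],"spin":0},{"slide":[-0.08,0.03,0],"spin":0},{"slide":[-0.08,0.03,0],"spin":0},{"slide":[-0.08,0.03,0],"spin":0},{"slide":[-0.08,0.03,0],"spin":0},{"slide":[-0.08,0.03,0],"spin":0},{"slide":[0,0,0.06],"spin":0},{"slide":[0,0,0.06],"spin":0},{"slide":[0,0,0],"spin":0},{"slide":[0,0,0],"spin":0}])

```text
t: 2.22
eef_pos: [430.9, 307.3, 166.3]
tcp_rot: [-3.14, 0.0, 1.85]
ft_force: [-0.4, 0.5, 1.0]
opening: 0.999
grip_force: 0.0
```

```bash
python3 go.py 431 308 60 106; python3 - <<'E'
from h import *
w=read_camera("wrist"); cv2.imwrite("pics/w1.png",w["color"][:,:,::-1])
E
```

```text
t 2.22 pos [430.9 307.3 166.3] rpy [-179.9    0.   106. ] F [-0.4  0.5  1. ] open 0.999 grip 0.0
spin total -0.001 then slide [0.0015 0.0007 0.2658]
```

View pics/w1.png

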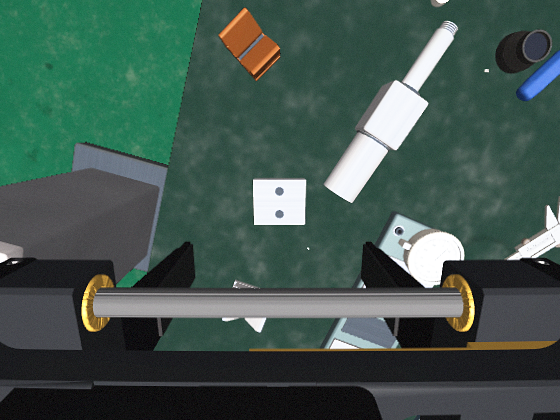

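The wrist view shows the plate at (279,201), squarely aligned with the fingers, and the spindle at (392,118). I'll cross-check positions by ray-casting the wrist view.

```bash
python3 - <<'E'
from h import *
w=read_camera("wrist")
print("plate",onz(w,(279.3,201.5),12).round(1))
for q in [(386,80),(428,97),(403,150),(359,131)]: print("sq",onz(w,q,38).round(1))
E
python3 go.py 431 308 3 106
```

```text
plate [432.4 308.8  12. ]
sq [489.7 443.2  38. ]
sq [530.2 440.6  38. ]
sq [525.7 391.5  38. ]
sq [481.4 396.1  38. ]
t 2.32 pos [431.4 308.1 167.7] rpy [179.9  -0.  106. ] F [ 1.  -0.4  0.1] open 1.002 grip 0.0
spin total 0.001 then slide [ 1.000e-04 -1.000e-03  4.118e-01]
```

carry_out(moves=[{"slide":[0,0,0.055],"spin":0},{"slide":[0,0,0.055],"spin":0},{"slide":[0,0,0.055],"spin":0},{"slide":[0,0,0.055],"spin":0},{"slide":[0,0,0.055],"spin":0},{"slide":[0,0,0.055],"spin":0},{"slide":[0,0,0.03],"spin":0},{"slide":[0,0,0.03],"spin":0},{"slide":[0,0,0.02],"spin":0},{"slide":[0,0,0],"spin":0},{"slide":[0,0,0],"spin":0}])

```text
t: 3.23
eef_pos: [431.4, 308.0, 3.3]
tcp_rot: [3.141, -0.0, 1.85]
ft_force: [1.2, -0.4, 0.0]
opening: 0.999
grip_force: 0.0
```

carry_out(moves=[{"slide":[0,0,0],"spin":0},{"slide":[0,0,0],"spin":0},{"slide":[0,0,0],"spin":0},{"slide":[0,0,0],"spin":0},{"slide":[0,0,0],"spin":0},{"slide":[0,0,0],"spin":0},{"slide":[0,0,0],"spin":0},{"slide":[0,0,0],"spin":0},{"slide":[0,0,0],"spin":0},{"slide":[0,0,0],"spin":0}], hand=1)

```text
t: 4.07
eef_pos: [431.2, 307.6, 2.7]
tcp_rot: [3.141, -0.0, 1.85]
ft_force: [0.3, 0.1, 2.2]
opening: 0.562
grip_force: 30.0
```

```bash
python3 go.py 579.6 252.7 100 83
```

```text
t 4.07 pos [431.2 307.6   2.7] rpy [180.  -0. 106.] F [0.3 0.1 2.2] open 0.562 grip 30.0
spin total 0.766 then slide [-0.091   0.3849 -0.2432]
```

carry_out(moves=[{"slide":[0,0,-0.03],"spin":0},{"slide":[0,0,-0.06],"spin":0},{"slide":[0,0,-0.06],"spin":0},{"slide":[0,0,-0.06],"spin":0},{"slide":[0,0,-0.06],"spin":0},{"slide":[0,0,0],"spin":0.153},{"slide":[0,0,0],"spin":0.153},{"slide":[0,0,0],"spin":0.153},{"slide":[0,0,0],"spin":0.153},{"slide":[0,0,0],"spin":0.153}])

```text
t: 4.9
eef_pos: [430.8, 307.4, 110.4]
tcp_rot: [-3.141, 0.0, 1.445]
ft_force: [0.1, -0.1, -2.9]
opening: 0.564
grip_force: 30.0
```

carry_out(moves=[{"slide":[-0.007,0.025,0],"spin":0},{"slide":[-0.014,0.06,0],"spin":0},{"slide":[-0.014,0.06,0],"spin":0},{"slide":[-0.014,0.06,0],"spin":0},{"slide":[-0.014,0.06,0],"spin":0},{"slide":[-0.014,0.06,0],"spin":0},{"slide":[-0.014,0.06,0],"spin":0},{"slide":[0,0,0],"spin":0},{"slide":[0,0,0],"spin":0},{"slide":[0,0,0],"spin":0}])

```text
t: 5.73
eef_pos: [579.1, 252.4, 110.1]
tcp_rot: [-3.14, 0.0, 1.45]
ft_force: [0.4, -0.0, -2.3]
opening: 0.563
grip_force: 30.0
```

```bash
python3 go.py 579.6 252.7 24 83; python3 - <<'E'
from h import *
w=read_camera("wrist"); cv2.imwrite("pics/w2.png",w["color"][:,:,::-1])
E
```

```text
t 5.73 pos [579.1 252.4 110.1] rpy [-179.9    0.    83.1] F [ 0.4 -0.  -2.3] open 0.563 grip 30.0
spin total 0.003 then slide [0.0009 0.0011 0.2153]
```

View pics/w2.png

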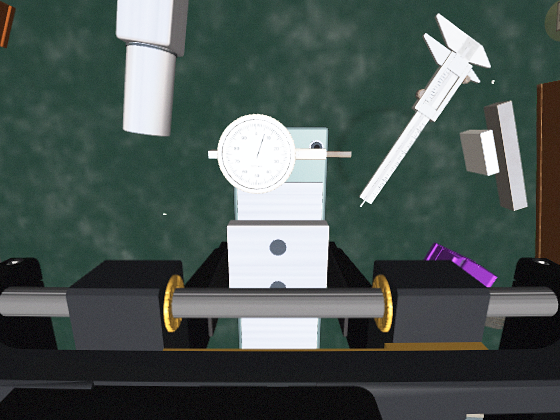

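```bash
python3 - <<'E'
from h import *
w=read_camera("wrist"); o,_=ray(w,(280,210)); print("cam",o.round(1),state()["eef_pos"].round(1))
print("gauge dial",onz(w,(257,153),78).round(1))
for q in [(237,205),(326,212),(248,325),(313,325)]: print("seat edge",onz(w,q,20).round(1))
print("stop-side view", onz(w,(278,247),110).round(1))
E
```

```text
cam [587.  323.1 279. ] [578.8 252.9 110.5]
gauge dial [572.8 311.5  78. ]
seat edge [546.6 268.3  20. ]
seat edge [619.  253.6  20. ]
seat edge [539.5 155.8  20. ]
seat edge [598.6 148.7  20. ]
stop-side view [579.7 260.9 110. ]
```

carry_out(moves=[{"slide":[0,0,0.03],"spin":0},{"slide":[0,0,0.05],"spin":0},{"slide":[0,0,0.05],"spin":0},{"slide":[0,0,0.04],"spin":0},{"slide":[0,0,0.02],"spin":0},{"slide":[0,0,0.015],"spin":0},{"slide":[0,0,0.007],"spin":0},{"slide":[0,0,0.005],"spin":0},{"slide":[0,0,0],"spin":0},{"slide":[0,0,0],"spin":0}])

```text
t: 6.67
eef_pos: [579.9, 252.9, 24.5]
tcp_rot: [3.141, -0.0, 1.449]
ft_force: [0.2, 0.7, -1.9]
opening: 0.567
grip_force: 30.0
```

```bash
python3 go.py 579.6 252.7 23 83
```

```text
t 6.67 pos [579.9 252.9  24.5] rpy [179.9  -0.   83. ] F [ 0.2  0.7 -1.9] open 0.567 grip 30.0
spin total 0.001 then slide [-0.0005 -0.0006  0.0037]
```

Lower the last 1.5 mm, release, lift.

carry_out(moves=[{"slide":[0,0,0.002],"spin":0},{"slide":[0,0,0.002],"spin":0},{"slide":[0,0,0],"spin":0},{"slide":[0,0,0],"spin":0}])

```text
t: 7.0
eef_pos: [579.8, 252.9, 22.7]
tcp_rot: [3.141, -0.0, 1.449]
ft_force: [-0.4, 0.9, 2.7]
opening: 0.566
grip_force: 30.0
```

carry_out(moves=[{"slide":[0,0,0],"spin":0},{"slide":[0,0,0],"spin":0},{"slide":[0,0,0],"spin":0},{"slide":[0,0,0],"spin":0},{"slide":[0,0,0],"spin":0},{"slide":[0,0,0],"spin":0},{"slide":[0,0,-0.03],"spin":0},{"slide":[0,0,-0.08],"spin":0},{"slide":[0,0,-0.08],"spin":0},{"slide":[0,0,-0.08],"spin":0},{"slide":[0,0,0],"spin":0}], hand=0)

```text
t: 7.92
eef_pos: [581.9, 253.6, 137.3]
tcp_rot: [3.133, -0.004, 1.449]
ft_force: [-0.1, -0.6, 0.3]
opening: 0.999
grip_force: 0.0
```

```bash
python3 go.py 429 188 130 86; python3 go.py 432 82 130 92
```

```text
t 7.92 pos [581.9 253.6 137.3] rpy [179.5  -0.2  83. ] F [-0.1 -0.6  0.3] open 0.999 grip 0.0
spin total -0.098 then slide [-0.1902 -0.3698  0.0182]
t 7.92 pos [581.9 253.6 137.3] rpy [179.5  -0.2  83. ] F [-0.1 -0.6  0.3] open 0.999 grip 0.0
spin total -0.298 then slide [-0.4156 -0.3894  0.0182]
```

carry_out(moves=[{"slide":[0,0,0],"spin":-0.1},{"slide":[-0.031,-0.06,0],"spin":0},{"slide":[-0.031,-0.06,0],"spin":0},{"slide":[-0.031,-0.06,0],"spin":0},{"slide":[-0.031,-0.06,0],"spin":0},{"slide":[-0.031,-0.06,0],"spin":0},{"slide":[-0.031,-0.06,0],"spin":0},{"slide":[0,0,0],"spin":0},{"slide":[0,0,0],"spin":0},{"slide":[0,0,0],"spin":0}])

```text
t: 8.75
eef_pos: [431.8, 188.7, 130.8]
tcp_rot: [3.14, -0.001, 1.502]
ft_force: [0.5, 0.5, 0.8]
opening: 0.996
grip_force: 0.0
```

```bash
python3 go.py 429 188 5 86; python3 - <<'E'
from h import *
w=read_camera("wrist"); cv2.imwrite("pics/w3.png",w["color"][:,:,::-1])
E
```

```text
t 8.75 pos [431.8 188.7 130.8] rpy [179.9  -0.   86. ] F [0.5 0.5 0.8] open 0.996 grip 0.0
spin total 0.001 then slide [-0.0023 -0.0068  0.3146]
```

View pics/w3.png

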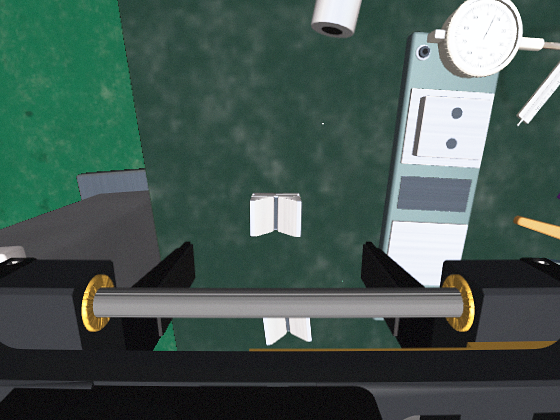

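The V-block is centred between the fingers at about (275,215), and the packing plate lies on the far seat at (448,127). Quick ray check of both.

```bash
python3 - <<'E'
from h import *
w=read_camera("wrist")
f=lambda q,z: np.mean([onz(w,p,z)[:2] for p in q],0).round(1)
print("vA",f([(251,201),(300,200),(250,236),(300,236)],36))
print("plate holes",f([(457,113),(451,144)],32))
print("seat far",f([(413,89),(494,95),(403,162),(481,167)],20))
E
python3 go.py 429 188 5 86
```

```text
vA [429.6 188. ]
plate holes [579. 252.]
seat far [580.3 251.5]
t 8.85 pos [431.8 188.8 130.4] rpy [179.9  -0.   86. ] F [-0.5  0.6  0.1] open 1.0 grip 0.0
spin total 0.001 then slide [-0.0025 -0.0068  0.3135]
```

carry_out(moves=[{"slide":[-0.002,-0.006,0.055],"spin":0},{"slide":[0,0,0.055],"spin":0},{"slide":[0,0,0.055],"spin":0},{"slide":[0,0,0.055],"spin":0},{"slide":[0,0,0.045],"spin":0},{"slide":[0,0,0.03],"spin":0},{"slide":[0,0,0.02],"spin":0},{"slide":[0,0,0],"spin":0},{"slide":[0,0,0],"spin":0}])

```text
t: 9.6
eef_pos: [428.6, 187.9, 4.1]
tcp_rot: [-3.141, 0.0, 1.502]
ft_force: [-0.4, 0.7, 0.2]
opening: 0.998
grip_force: 0.0
```

carry_out(moves=[{"slide":[0,0,0],"spin":0},{"slide":[0,0,0],"spin":0},{"slide":[0,0,0],"spin":0},{"slide":[0,0,0],"spin":0},{"slide":[0,0,0],"spin":0},{"slide":[0,0,0],"spin":0},{"slide":[0,0,0],"spin":0},{"slide":[0,0,0],"spin":0},{"slide":[0,0,0],"spin":0},{"slide":[0,0,0],"spin":0}], hand=1)

```text
t: 10.43
eef_pos: [428.6, 187.9, 4.3]
tcp_rot: [3.141, -0.0, 1.502]
ft_force: [-0.1, 0.6, 0.8]
opening: 0.46
grip_force: 30.0
```

carry_out(moves=[{"slide":[0,0,-0.03],"spin":0},{"slide":[0,0,-0.07],"spin":0},{"slide":[0,0,-0.07],"spin":0},{"slide":[0,0,-0.07],"spin":0},{"slide":[0,0,-0.04],"spin":0.05},{"slide":[0,0,0],"spin":0.05}])

```text
t: 10.93
eef_pos: [429.2, 188.2, 119.1]
tcp_rot: [3.138, -0.002, 1.448]
ft_force: [0.6, -0.2, -3.3]
opening: 0.463
grip_force: 30.0
```

carry_out(moves=[{"slide":[0.017,0.029,0],"spin":0},{"slide":[0.034,0.059,0],"spin":0},{"slide":[0.034,0.059,0],"spin":0},{"slide":[0.034,0.059,0],"spin":0},{"slide":[0.034,0.059,0],"spin":0},{"slide":[0.034,0.059,0],"spin":0},{"slide":[0.017,0.029,0],"spin":0},{"slide":[0,0,0],"spin":0},{"slide":[0,0,0],"spin":0},{"slide":[0,0,0],"spin":0},{"slide":[0,0,0],"spin":0}])

```text
t: 11.85
eef_pos: [577.4, 251.3, 116.1]
tcp_rot: [-3.141, 0.0, 1.449]
ft_force: [0.0, -0.0, -4.0]
opening: 0.462
grip_force: 30.0
```

```bash
python3 go.py 579.4 252.3 36.5 83
```

```text
t 11.85 pos [577.4 251.3 116.1] rpy [-179.9    0.    83. ] F [ 0. -0. -4.] open 0.462 grip 30.0
spin total 0.001 then slide [0.003  0.0046 0.199 ]
```

carry_out(moves=[{"slide":[0.003,0.005,0.02],"spin":0},{"slide":[0,0,0.05],"spin":0},{"slide":[0,0,0.05],"spin":0},{"slide":[0,0,0.04],"spin":0},{"slide":[0,0,0.02],"spin":0},{"slide":[0,0,0.01],"spin":0},{"slide":[0,0,0.005],"spin":0},{"slide":[0,0,0.003],"spin":0},{"slide":[0,0,0],"spin":0},{"slide":[0,0,0],"spin":0},{"slide":[0,0,0],"spin":0}])

```text
t: 12.77
eef_pos: [580.8, 252.8, 37.7]
tcp_rot: [3.141, -0.001, 1.449]
ft_force: [-1.2, -0.2, -2.6]
opening: 0.464
grip_force: 30.0
```

```bash
python3 go.py 579.4 252.3 36.5 83
```

```text
t 12.77 pos [580.8 252.8  37.7] rpy [179.9  -0.   83. ] F [-1.2 -0.2 -2.6] open 0.464 grip 30.0
spin total 0.002 then slide [-0.0017 -0.0033  0.0031]
```

carry_out(moves=[{"slide":[-0.001,-0.003,0],"spin":0},{"slide":[0,0,0.002],"spin":0},{"slide":[0,0,0.001],"spin":0},{"slide":[0,0,0],"spin":0},{"slide":[0,0,0],"spin":0}])

```text
t: 13.18
eef_pos: [579.2, 252.5, 36.3]
tcp_rot: [3.141, -0.0, 1.449]
ft_force: [-2.8, -1.2, 4.8]
opening: 0.46
grip_force: 30.0
```

carry_out(moves=[{"slide":[0,0,0],"spin":0},{"slide":[0,0,0],"spin":0},{"slide":[0,0,0],"spin":0},{"slide":[0,0,0],"spin":0},{"slide":[0,0,0],"spin":0},{"slide":[0,0,0],"spin":0},{"slide":[0,0,-0.03],"spin":0},{"slide":[0,0,-0.08],"spin":0},{"slide":[0,0,-0.08],"spin":0},{"slide":[0,0,-0.05],"spin":0},{"slide":[0,0,0],"spin":0},{"slide":[0,0,0],"spin":0}], hand=0)

```text
t: 14.18
eef_pos: [579.7, 252.6, 133.7]
tcp_rot: [3.139, -0.001, 1.449]
ft_force: [0.1, -0.1, -0.2]
opening: 0.998
grip_force: 0.0
```

```bash
python3 go.py 432 82 130 92
```

```text
t 14.18 pos [579.7 252.6 133.7] rpy [ 1.798e+02 -1.000e-01  8.300e+01] F [ 0.1 -0.1 -0.2] open 0.998 grip 0.0
spin total -0.299 then slide [-0.4133 -0.3839  0.0092]
```

carry_out(moves=[{"slide":[0,0,0],"spin":-0.15},{"slide":[0,0,0],"spin":-0.15},{"slide":[-0.05,-0.048,0],"spin":0},{"slide":[-0.052,-0.048,0],"spin":0},{"slide":[-0.052,-0.048,0],"spin":0},{"slide":[-0.052,-0.048,0],"spin":0},{"slide":[-0.052,-0.048,0],"spin":0},{"slide":[-0.052,-0.048,0],"spin":0},{"slide":[-0.052,-0.048,0],"spin":0},{"slide":[-0.052,-0.048,0],"spin":0},{"slide":[0,0,0],"spin":0},{"slide":[0,0,0],"spin":0}])

```text
t: 15.18
eef_pos: [431.0, 80.8, 131.5]
tcp_rot: [-3.14, -0.0, 1.605]
ft_force: [0.2, -0.6, 0.0]
opening: 0.997
grip_force: 0.0
```

```bash
python3 go.py 432 82 5 92; python3 - <<'E'
from h import *
w=read_camera("wrist"); cv2.imwrite("pics/w4.png",w["color"][:,:,::-1])
E
```

```text
t 15.18 pos [431.   80.8 131.5] rpy [-179.9   -0.    91.9] F [ 0.2 -0.6  0. ] open 0.997 grip 0.0
spin total -0.002 then slide [0.0029 0.0026 0.3164]
```

View pics/w4.png

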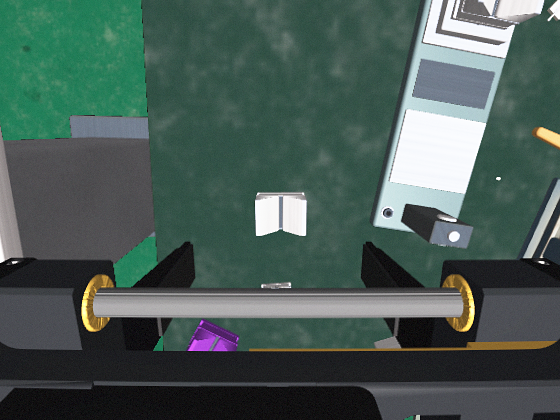

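The second V-block is at (281,215), aligned and centred. The near seat is clear at (435,150), with the stop at its lower end.

carry_out(moves=[{"slide":[0.002,0.001,0.055],"spin":0},{"slide":[0,0,0.055],"spin":0},{"slide":[0,0,0.055],"spin":0},{"slide":[0,0,0.055],"spin":0},{"slide":[0,0,0.045],"spin":0},{"slide":[0,0,0.03],"spin":0},{"slide":[0,0,0.02],"spin":0},{"slide":[0,0,0],"spin":0},{"slide":[0,0,0],"spin":0}])

```text
t: 15.98
eef_pos: [432.3, 82.7, 5.6]
tcp_rot: [-3.141, -0.0, 1.607]
ft_force: [-0.2, 0.3, 0.1]
opening: 0.999
grip_force: 0.0
```

carry_out(moves=[{"slide":[0,0,0],"spin":0},{"slide":[0,0,0],"spin":0},{"slide":[0,0,0],"spin":0},{"slide":[0,0,0],"spin":0},{"slide":[0,0,0],"spin":0},{"slide":[0,0,0],"spin":0},{"slide":[0,0,0],"spin":0},{"slide":[0,0,0],"spin":0},{"slide":[0,0,0],"spin":0},{"slide":[0,0,0],"spin":0}], hand=1)

```text
t: 16.82
eef_pos: [432.2, 82.3, 5.9]
tcp_rot: [3.141, -0.0, 1.606]
ft_force: [0.9, -0.2, 0.5]
opening: 0.462
grip_force: 30.0
```

carry_out(moves=[{"slide":[0,0,-0.03],"spin":0},{"slide":[0,0,-0.07],"spin":0},{"slide":[0,0,-0.07],"spin":0},{"slide":[0,0,-0.07],"spin":0},{"slide":[0,0,-0.06],"spin":0.15},{"slide":[0,0,0],"spin":0.15},{"slide":[0,0,0],"spin":0},{"slide":[0,0,0],"spin":0}])

```text
t: 17.48
eef_pos: [431.6, 82.3, 125.6]
tcp_rot: [-3.141, 0.0, 1.452]
ft_force: [0.6, -0.1, -2.5]
opening: 0.461
grip_force: 30.0
```

```bash
python3 go.py 565.7 139.3 25 83
python3 - <<'E'
from h import *
w=read_camera("top"); cv2.imwrite("pics/tmp.png",w["color"][:,:,::-1])
w=read_camera("wrist")
E
```

```text
t 17.48 pos [431.6  82.3 125.6] rpy [-180.     0.    83.2] F [ 0.6 -0.1 -2.5] open 0.461 grip 30.0
spin total 0.006 then slide [0.1824 0.3154 0.2514]
```

carry_out(moves=[{"slide":[0.015,0.026,0],"spin":0},{"slide":[0.03,0.053,0],"spin":0},{"slide":[0.03,0.053,0],"spin":0},{"slide":[0.03,0.053,0],"spin":0},{"slide":[0.03,0.053,0],"spin":0},{"slide":[0.03,0.053,0],"spin":0},{"slide":[0.017,0.026,0],"spin":0},{"slide":[0,0,0],"spin":0},{"slide":[0,0,0],"spin":0},{"slide":[0,0,0],"spin":0},{"slide":[0,0,0],"spin":0}])

```text
t: 18.5
eef_pos: [565.7, 138.8, 125.5]
tcp_rot: [-3.14, 0.0, 1.45]
ft_force: [0.2, -0.3, -2.2]
opening: 0.459
grip_force: 30.0
```

carry_out(moves=[{"slide":[0,0,0.03],"spin":0},{"slide":[0,0,0.05],"spin":0},{"slide":[0,0,0.05],"spin":0},{"slide":[0,0,0.05],"spin":0},{"slide":[0,0,0.03],"spin":0},{"slide":[0,0,0.015],"spin":0},{"slide":[0,0,0.01],"spin":0},{"slide":[0,0,0],"spin":0},{"slide":[0,0,0],"spin":0},{"slide":[0,0,0],"spin":0}])

```text
t: 19.33
eef_pos: [567.1, 139.2, 32.7]
tcp_rot: [3.14, -0.0, 1.449]
ft_force: [0.7, -0.1, -1.8]
opening: 0.462
grip_force: 30.0
```

```bash
python3 go.py 565.7 139.3 26 83
```

```text
t 19.33 pos [567.1 139.2  32.7] rpy [179.9  -0.   83. ] F [ 0.7 -0.1 -1.8] open 0.462 grip 30.0
spin total 0.001 then slide [-0.0002 -0.0036  0.0168]
```

carry_out(moves=[{"slide":[0,-0.003,0.008],"spin":0},{"slide":[0,0,0.005],"spin":0},{"slide":[0,0,0.003],"spin":0},{"slide":[0,0,0.002],"spin":0},{"slide":[0,0,0],"spin":0},{"slide":[0,0,0],"spin":0},{"slide":[0,0,0],"spin":0}])

```text
t: 19.92
eef_pos: [565.5, 139.4, 25.9]
tcp_rot: [3.141, -0.0, 1.449]
ft_force: [-4.9, -1.0, 13.3]
opening: 0.463
grip_force: 30.0
```

```bash
python3 go.py 565.7 139.3 26 83
```

```text
t 19.92 pos [565.5 139.4  25.9] rpy [180.  -0.  83.] F [-4.9 -1.  13.3] open 0.463 grip 30.0
spin total 0.002 then slide [-0.      0.0006 -0.0003]
```

carry_out(moves=[{"slide":[0,0,0],"spin":0},{"slide":[0,0,0],"spin":0},{"slide":[0,0,0],"spin":0},{"slide":[0,0,0],"spin":0},{"slide":[0,0,0],"spin":0},{"slide":[0,0,0],"spin":0},{"slide":[0,0,-0.03],"spin":0},{"slide":[0,0,-0.08],"spin":0},{"slide":[0,0,-0.08],"spin":0},{"slide":[0,0,-0.08],"spin":0},{"slide":[0,0,0],"spin":0},{"slide":[0,0,0],"spin":0}], hand=0)

```text
t: 20.92
eef_pos: [566.2, 139.4, 135.0]
tcp_rot: [3.138, -0.001, 1.449]
ft_force: [-0.2, 0.9, -0.4]
opening: 1.002
grip_force: 0.0
```

```bash
python3 go.py 506 413 130 74.6
```

```text
t 20.92 pos [566.2 139.4 135. ] rpy [ 1.798e+02 -1.000e-01  8.300e+01] F [-0.2  0.9 -0.4] open 1.002 grip 0.0
spin total 0.281 then slide [ 0.6195 -0.3268  0.0126]
```

carry_out(moves=[{"slide":[0,0,0],"spin":0.14},{"slide":[0,0,0],"spin":0.14},{"slide":[0.078,-0.041,0],"spin":0},{"slide":[0.078,-0.041,0],"spin":0},{"slide":[0.078,-0.041,0],"spin":0},{"slide":[0.078,-0.041,0],"spin":0},{"slide":[0.078,-0.041,0],"spin":0},{"slide":[0.078,-0.041,0],"spin":0},{"slide":[0.077,-0.041,0],"spin":0},{"slide":[0.075,-0.04,0],"spin":0},{"slide":[0,0,0],"spin":0},{"slide":[0,0,0],"spin":0}])

```text
t: 21.92
eef_pos: [503.8, 414.2, 131.2]
tcp_rot: [-3.14, 0.002, 1.305]
ft_force: [0.8, 0.0, -0.0]
opening: 0.998
grip_force: 0.0
```

```bash
python3 go.py 506 413 12 74.6; python3 - <<'E'
from h import *
w=read_camera("wrist"); cv2.imwrite("pics/w5.png",w["color"][:,:,::-1])
w=read_camera("top"); cv2.imwrite("pics/t5.png",cv2.resize(w["color"][150:290,110:350,::-1],None,fx=3.3,fy=3.3,interpolation=cv2.INTER_CUBIC))
E
```

```text
t 21.92 pos [503.8 414.2 131.2] rpy [-1.799e+02  1.000e-01  7.480e+01] F [ 0.8  0.  -0. ] open 0.998 grip 0.0
spin total 0.007 then slide [-0.0015  0.0061  0.2981]
```

View pics/w5.png

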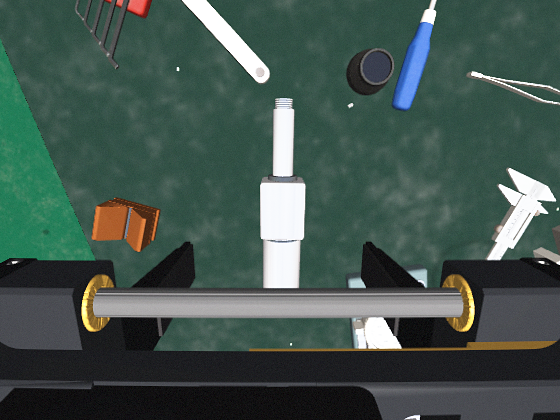

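View pics/t5.png

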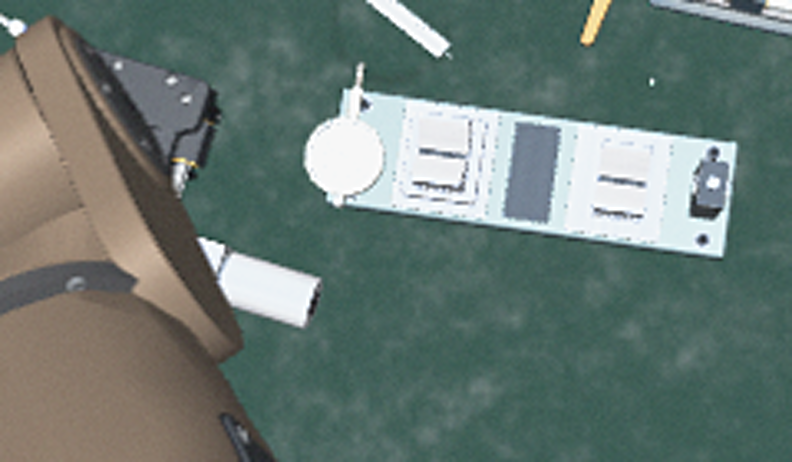

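The spindle's square section is at (283,210) in the wrist view, aligned with the fingers, with the thick end down-image towards the stop side. The top view shows both V-blocks sitting centred on their seats. Check the spindle centre by ray.

```bash
python3 - <<'E'
from h import *
w=read_camera("wrist")
q=[onz(w,p,38)[:2] for p in [(262,182),(305,182),(304,240),(261,239)]]
print(np.round(q,1),np.mean(q,0))
E
python3 go.py 506 413 3 74.6
```

```text
[[500.  444.8]
 [534.  435.5]
 [521.  387.1]
 [485.6 397.7]] [510.15608398 416.30455109]
t 22.07 pos [505.1 412.1 132. ] rpy [-1.80e+02  1.00e-01  7.46e+01] F [-0.4  0.2 -0.3] open 1.002 grip 0.0
spin total 0.0 then slide [0.0028 0.0015 0.3226]
```

carry_out(moves=[{"slide":[0.003,0.009,0.05],"spin":0},{"slide":[0,0,0.055],"spin":0},{"slide":[0,0,0.055],"spin":0},{"slide":[0,0,0.055],"spin":0},{"slide":[0,0,0.045],"spin":0},{"slide":[0,0,0.035],"spin":0},{"slide":[0,0,0.025],"spin":0},{"slide":[0,0,0],"spin":0},{"slide":[0,0,0],"spin":0}])

```text
t: 22.82
eef_pos: [509.2, 413.0, 4.8]
tcp_rot: [-3.141, 0.0, 1.302]
ft_force: [0.4, 0.0, 0.5]
opening: 1.0
grip_force: 0.0
```

carry_out(moves=[{"slide":[0,0,0],"spin":0},{"slide":[0,0,0],"spin":0},{"slide":[0,0,0],"spin":0},{"slide":[0,0,0],"spin":0},{"slide":[0,0,0],"spin":0},{"slide":[0,0,0],"spin":0},{"slide":[0,0,0],"spin":0},{"slide":[0,0,0],"spin":0},{"slide":[0,0,0],"spin":0},{"slide":[0,0,0],"spin":0},{"slide":[0,0,0],"spin":0},{"slide":[0,0,0],"spin":0}], hand=1)

```text
t: 23.82
eef_pos: [508.7, 413.3, 4.6]
tcp_rot: [-3.141, 0.0, 1.303]
ft_force: [-2.2, 0.1, 1.3]
opening: 0.398
grip_force: 30.0
```

```bash
python3 go.py 572.3 192 46 83
```

```text
t 23.82 pos [508.7 413.3   4.6] rpy [-180.     0.    74.6] F [-2.2  0.1  1.3] open 0.398 grip 30.0
spin total -0.279 then slide [-0.5297  0.2253 -0.1035]
```

carry_out(moves=[{"slide":[0,0,-0.02],"spin":0},{"slide":[0,0,-0.04],"spin":0},{"slide":[0,0,-0.05],"spin":0},{"slide":[0,0,-0.05],"spin":0},{"slide":[0,0,-0.05],"spin":0},{"slide":[0,0,-0.05],"spin":0},{"slide":[0,0,-0.05],"spin":0},{"slide":[0,0,-0.03],"spin":-0.07},{"slide":[0,0,0],"spin":-0.07},{"slide":[0,0,0],"spin":-0.07},{"slide":[0,0,0],"spin":-0.07},{"slide":[0,0,0],"spin":0}])

```text
t: 24.82
eef_pos: [508.8, 413.1, 140.9]
tcp_rot: [3.142, 0.0, 1.451]
ft_force: [0.4, -0.0, -3.6]
opening: 0.398
grip_force: 30.0
```

```bash
python3 go.py 572.3 192 49 83; python3 - <<'E'
from h import *
w=read_camera("wrist"); cv2.imwrite("pics/w6.png",w["color"][:,:,::-1])
print(state()["moment"].round(2))
E
```

```text
t 24.82 pos [508.8 413.1 140.9] rpy [180.    0.   83.1] F [ 0.4 -0.  -3.6] open 0.398 grip 30.0
spin total 0.004 then slide [-0.5294  0.2249  0.2297]
[-0.08  0.05 -0.02]
```

View pics/w6.png

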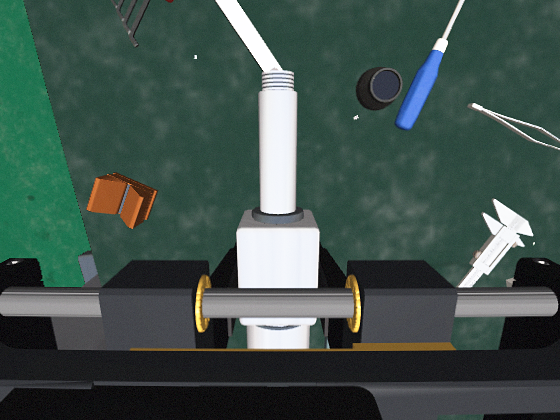

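```bash
python3 - <<'E'
from h import *
w=read_camera("wrist"); p=state()["eef_pos"]; q=np.radians(83)
X=np.array([np.cos(q),np.sin(q)])
for uv in [(278,222),(278,326)]: print("along",((onz(w,uv,p[2]+33.4)-p)[:2]@X).round(1))
o,d=ray(w,(278,72)) # thread end top edge ~ -92 (radius ~8)
for off in (86,88,90,92,94,96,98):
    t=((p[:2]-o[:2])@X+off)/(d[:2]@X); print(off,(o+t*d)[2].round(1)-p[2].round(1)-14.4)
E
```

```text
along 32.3
along -19.5
86 62.200000000000024
88 50.1
90 38.00000000000001
92 25.80000000000002
94 13.700000000000022
96 1.5999999999999996
98 -10.599999999999989
```

carry_out(moves=[{"slide":[-0.03,0.013,0],"spin":0},{"slide":[-0.06,0.025,0],"spin":0},{"slide":[-0.06,0.025,0],"spin":0},{"slide":[-0.06,0.025,0],"spin":0},{"slide":[-0.06,0.025,0],"spin":0},{"slide":[-0.06,0.025,0],"spin":0},{"slide":[-0.06,0.025,0],"spin":0},{"slide":[-0.06,0.025,0],"spin":0},{"slide":[-0.05,0.022,0],"spin":0},{"slide":[-0.032,0.013,0],"spin":0},{"slide":[0,0,0],"spin":0},{"slide":[0,0,0],"spin":0}])

```text
t: 25.92
eef_pos: [571.8, 190.6, 140.7]
tcp_rot: [-3.141, -0.0, 1.447]
ft_force: [-0.6, 1.1, -3.7]
opening: 0.397
grip_force: 30.0
```

carry_out(moves=[{"slide":[0,0,0.02],"spin":0},{"slide":[0,0,0.04],"spin":0},{"slide":[0,0,0.04],"spin":0},{"slide":[0,0,0.04],"spin":0},{"slide":[0,0,0.03],"spin":0},{"slide":[0,0,0.015],"spin":0},{"slide":[0,0,0],"spin":0},{"slide":[0,0,0],"spin":0},{"slide":[0,0,0],"spin":0}])

```text
t: 26.67
eef_pos: [571.9, 191.6, 67.2]
tcp_rot: [3.141, -0.001, 1.45]
ft_force: [1.0, -0.7, -3.2]
opening: 0.399
grip_force: 30.0
```

```bash
python3 go.py 571.7 191 49 83
```

```text
t 26.67 pos [571.9 191.6  67.2] rpy [179.9  -0.   83.1] F [ 1.  -0.7 -3.2] open 0.399 grip 30.0
spin total 0.002 then slide [-0.0016 -0.0004  0.0456]
```

carry_out(moves=[{"slide":[0,0,0.01],"spin":0},{"slide":[0,0,0.01],"spin":0},{"slide":[0,0,0.01],"spin":0},{"slide":[0,0,0.008],"spin":0},{"slide":[0,0,0.003],"spin":0},{"slide":[0,0,0],"spin":0},{"slide":[0,0,0],"spin":0}])

```text
t: 27.25
eef_pos: [572.1, 191.5, 50.6]
tcp_rot: [3.14, -0.001, 1.449]
ft_force: [0.7, 1.0, 3.5]
opening: 0.396
grip_force: 30.0
```

carry_out(moves=[{"slide":[0,0,0.002],"spin":0},{"slide":[0,0,0.002],"spin":0},{"slide":[0,0,0],"spin":0},{"slide":[0,0,0],"spin":0},{"slide":[0,0,0],"spin":0}])

```text
t: 27.67
eef_pos: [572.3, 191.9, 49.7]
tcp_rot: [3.14, -0.001, 1.449]
ft_force: [-0.2, 2.8, 12.1]
opening: 0.396
grip_force: 30.0
```

Seated with contact; release and lift clear.

carry_out(moves=[{"slide":[0,0,0],"spin":0},{"slide":[0,0,0],"spin":0},{"slide":[0,0,0],"spin":0},{"slide":[0,0,0],"spin":0},{"slide":[0,0,0],"spin":0},{"slide":[0,0,0],"spin":0},{"slide":[0,0,0],"spin":0},{"slide":[0,0,-0.03],"spin":0},{"slide":[0,0,-0.06],"spin":0},{"slide":[0,0,-0.08],"spin":0},{"slide":[0,0,-0.08],"spin":0},{"slide":[0,0,0],"spin":0}], hand=0)

```text
t: 28.67
eef_pos: [573.9, 191.8, 155.3]
tcp_rot: [3.133, -0.003, 1.449]
ft_force: [0.2, 0.2, 0.5]
opening: 0.999
grip_force: 0.0
```

carry_out(moves=[{"slide":[-0.08,-0.04,0],"spin":0},{"slide":[-0.08,-0.04,0],"spin":0},{"slide":[-0.08,-0.04,0],"spin":0},{"slide":[-0.08,-0.04,0],"spin":0},{"slide":[-0.08,-0.04,0],"spin":0},{"slide":[-0.08,-0.04,0],"spin":0},{"slide":[0,0,0],"spin":0},{"slide":[0,0,0],"spin":0}])

```text
t: 29.33
eef_pos: [452.8, 11.2, 149.4]
tcp_rot: [3.141, -0.0, 1.447]
ft_force: [0.2, -0.5, 0.9]
opening: 1.004
grip_force: 0.0
```

```bash
python3 - <<'E'
from h import *
a=read_camera("top")["color"][150:270,180:360,::-1]; b=read_camera("scene")["color"][170:290,230:370,::-1]
a=cv2.resize(a,(700,467),interpolation=cv2.INTER_CUBIC)
cv2.imwrite("pics/f1.png",a); cv2.imwrite("pics/f2.png",cv2.resize(b,(700,600),interpolation=cv2.INTER_CUBIC))
E
```

```text
(no output)
```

View pics/f1.png

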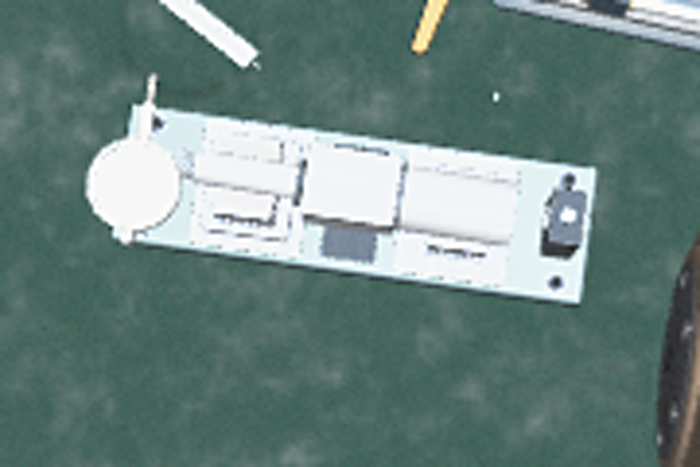

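View pics/f2.png

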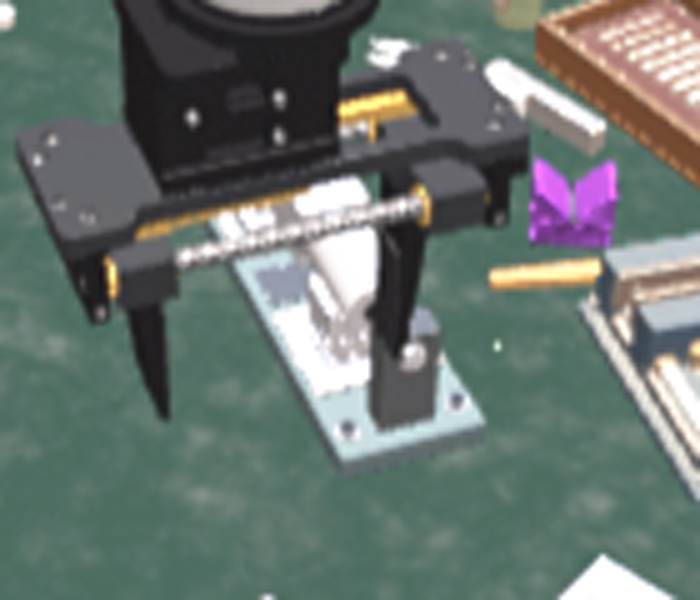

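The top crop shows the spindle lying in both vees, with the square section at (352,187) and the thick end at (515,205) towards the stop at (567,215). Check centring numerically.

```bash
python3 - <<'E'
from h import *
c=read_camera("top"); k=700/180
F=lambda uv,z: onz(c,(180+(uv[0]+.5)/k-.5,150+(uv[1]+.5)/k-.5),z)[:2]
u=np.array([.122,.9925]); v=np.array([.9925,-.122]); o=np.array([572.6,196.2])
for n,uv,z in [("sqBL",(309,147),82),("sqBR",(402,160),82),("sqFR",(395,226),82),("sqFL",(301,212),82),("thick end top",(518,183),70),("thick end bot",(508,243),63),("stop face",(567,215),80)]:
    d=F(uv,z)-o; print(n,(d@u).round(1),(d@v).round(1))
E
python3 go.py 452 11 150 83
```

```text
sqBL 25.1 16.3
sqBR -24.1 16.3
sqFR -25.4 -18.7
sqFL 24.2 -18.3
thick end top -86.3 14.7
thick end bot -85.6 -16.7
stop face -113.4 -0.1
t 29.48 pos [453.8  12.9 148.9] rpy [179.9  -0.   83.1] F [-0.2 -0.5 -0.3] open 1.0 grip 0.0
spin total 0.002 then slide [-0.0052 -0.0039 -0.0027]
```

Centred to within about 1 mm, with the arm clear. Handing in.

```bash
python3 -c "
from cell import *
print(job_done())"
```

```text
the job is handed in; nothing more can be done
None
```

I set the spindle up and handed the job in at about 29.5 s of the 104 s: it lies in both vees with its thick journal towards the stop, centred to about 1 mm. I did not measure its level directly, and the hand-in returned no verdict.

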